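Unlatch and open the RF kit case

ROBOT

A 6-joint arm with a two-finger parallel gripper is mounted at the origin on the work surface. World frame = base frame: x ahead of the robot, y to its left, z up, the work surface at z = 0. Lengths are in mm, angles in rad, forces in N, time in s.
With the tool pointing down it reaches from about 350 to 775 mm from the base axis. Payload 7.3 kg.
Tool frame: the origin (TCP) lies at the centre of the arm's flange, where the gripper is bolted on; the fingertips stand 178 mm ahead of it and the grasp point (between the pads) lies 159 mm ahead of it; z points along the fingers, y is the line along which they close (so a half turn about z gives the same grasp; the last joint's range is limited). The gripper opens to 92 mm and grips with 3 to 60 N. Pads are 19 mm wide; open, the fingers measure 130 mm over their backs; the gripper's body (75 mm by 190 mm) begins 47 mm behind the grasp point.
Start: joints at [0.998, 0.342, 1.524, -0, 1.275, -0.146], TCP at [217.308, 477.917, 404.741] pointing down, gripper open.
Joint ranges: [-2.53, 2.53], [-0.77, 2.02], [0.04, 2.7], [-1, 4.14], [0.28, 2.66], [-3.11, 3.11]. Speed limits (rad/s): [2.57, 2.57, 3.14, 3.14, 3.14, 3.14].

INTERFACE

Orientations are given as [roll, pitch, yaw] about the fixed x, y, z axes, in that order (R = Rz(yaw) Ry(pitch) Rx(roll)).
In Python, from plant import * gives the robot as it stands. The module is installed in compiled form; this text tells all that it offers.
- The arm moves only by the shell command python3 -m inch 'ROWS'. ROWS is JSON, a list of rows, each a list of 5 numbers: the shift along the tool's x, y, z in m, then the turn about the tool's z in rad, then the opening, from 0 (shut) to 1 (fully open). In form: [[tx, ty, tz, spin, claw], ...]. A call has 1 to 8 rows; each row is the pose to reach, as a shift and turn from the pose commanded when the call began, along the tool's axes at that moment; what a row does not reach only later rows make up. A row lasts 1/12 s, in which the tool goes at most 41.7 mm and 7.16 degrees, less where a joint would pass 70% of its speed; a pose out of reach is approached as far as the arm can. A call with a gripper value outside its range is refused whole. The fingers move at their own pace and stop on an object; the grip force is fixed at half the most. Time passes only in rows, so rows that repeat a pose let the fingers close. It gives the time, the measured TCP pose, the force, the opening and the grip force at its end, in the units of the state.
- get_obs(): the state, without advancing time (a new reading comes with each control period).
- capture(name): name is "scene" or "top"; returns a dict with "color" (384x512x3 uint8, red, green, blue), "intrinsics" (3x3 intrinsics, pixels), "pose" (4x4, takes a point from camera to world coordinates). Camera axes: x right, y down, z forward; pixel columns grow to the right and rows downward; lengths in mm; the calibration is good to about 2 mm. A picture is of the moment at which its call begins. There is no depth.
- close_job(): hands the job in; it is judged then, once.
Trained networks look in a picture, given as the dict that the camera call returned (one of the last four; its "shot" number tells which), for a name from the list of things; names that differ only in an ending like _2 or _b are one class to them, and where a whole thing is asked for, a point or a joint stands for the part that bears it (a point fixed in the world has none). Each returns a list of dicts, best first, with "conf" (0 to 1); they miss things now and then, are a little off and sometimes report something else, mostly with a low value. They report only what shows in the picture. A call takes as long as a camera call.
- look_for(picture, target): "rect" ([centre column, centre row, width, height] in pixels, round what is visible of it).
- trace(picture, target): "pixels" (384x512 bool, what is visible of it) and "rect" ([centre column, centre row, width, height] in pixels, round what is visible of it).
- tip_of(picture, target): "centre" ([column, row] in pixels: a listed point, or the origin of a listed thing).
The state is a dict: "time": time; "joint_positions": joint angles; "dq": joint speeds; "tau": joint torques, N m; "tool_pos": TCP position; "tcp_rot": TCP orientation; "contact_force": force on the tool from outside, world axes, zero at the start; "moment": the same for the moment, N m; "grip_width": finger opening in mm; "finger_force": force on a finger pad.
Only numpy, scipy, OpenCV 4.12 (cv2) and the standard library are available. Lean on these libraries where they do the work, as an engineer would, in place of code of your own. Each camera call takes 0.05 s, during which the arm holds its last target. There are 200 camera calls.

TASK

Swing the steel latch lever on the wooden case round until it is clear of the lid, then ease the lid open by its wire handle until it is fully back at its stop, without flinging it, and leave it standing open with the latch still clear. Do not shift or knock over the other things on the bench.

Things in the scene. Friction and masses are not known exactly. Their poses are not given: they have to be found in the camera images.
- case: Wooden instrument case, fixed to the bench. Tray 125 mm deep (x) by 190 mm wide (y) by 60 mm tall, with 8 mm walls; the closed lid's top face is 72.5 mm above the bench. Origin: centre of the tray's underside. Its +x points from the front (handle side) to the hinge side, z up. A steel latch bracket sticks out 44 mm from its +y side, top at 70 mm.
- latch (a joint): Flat steel latch bar 16 x 8 mm, 85 mm from pivot to tip, turning level about a vertical pivot, its underside 4.5 mm above the lid. 0 rad: it lies along the case's -y over the lid and holds it down; growing, it swings (clockwise from above) to the case's front (-x). Clear of the lid from 1.4 rad; stops at 1.95. Stays where left (about 1 N moves it).
- latch_pivot (a point): Pivot of the latch lever, on its axis at the bar's underside, 77 mm above the bench; in the case's frame at x 15 mm, y 118 mm. The frame turns with the lever; the bar runs along its own -y.
- latch_post (a point): Point on the axis of the upright steel post (16 mm thick) near the lever's free end, 75 mm from the pivot; the post rises from the bar's top (85 mm above the bench) to 119 mm; this point is at 107 mm.
- lid (a joint): Wooden lid, 130 x 190 x 12 mm, about 0.3 kg, hinged along the case's rear (+x) edge. 0 rad closed; grows as it opens upward; its stop is at 1.7 rad, a little past upright. The hinge is stiff (about 0.35 N m): the lid stays at any angle.
- lid_hinge (a point): Middle of the lid's hinge axis, at the rear of the tray 60 mm above the bench (in the case's frame x 62.5 mm, y 0). The axis runs along the case's y; this frame turns with the lid, and the closed lid extends along its -x.
- lid_bar (a point): Middle of the straight bar of the lid's wire handle: round steel 10 mm thick, 90 mm long along the case's y, standing 33 mm above the lid's top face and 10 mm ahead of its front edge, on two legs at its ends. With the lid closed it is 105 mm above the bench; in the lid's frame 140 mm before (-x) and 45 mm above (z) the hinge.
- amplifier: Bystander: aluminium finned amplifier block 100 x 70 x 34 mm, loose; origin at the centre of its underside.
- mouse: Bystander: pale computer mouse 110 x 60 x 32 mm, loose; origin at the centre of its underside.
- coupler: Bystander: brass coupler block 60 x 50 x 30 mm with a steel connector 30 mm long at each end (along its y), loose; origin at the centre of its underside.

How it is judged (in metres and radians):
On the way, in this order (a step that is already met when the one before it is completed fails the run):
1. the latch lever is swung clear of the lid (past 1.4 rad) with the lid still down (value of joint latch above 1.4 rad and value of joint lid below 0.15 rad), for 0.2 s.
2. the lid is fully back at its stop (past 1.6 rad) (value of joint lid above 1.6 rad), for 0.2 s.
At the end, for the whole second after the job is handed in: The lid stands open at its stop (past 1.6 of 1.7 rad) and the latch lever is still clear of the lid (past 1.4 rad), both at rest (value of joint latch above 1.4 rad and value of joint lid above 1.6 rad and velocity of joint lid between -0.05 and 0.05 rad/s and velocity of joint latch between -0.05 and 0.05 rad/s); the robot touches nothing.
It fails at once if the lid is flung (faster than 3 rad/s) (velocity of joint lid above 3 rad/s or velocity of joint lid below -3 rad/s).
It fails at once if the lid is forced up past a held latch (value of joint lid above 0.2 rad and value of joint latch below 1.2 rad).
It fails at once if a bystander is shifted more than 20 mm (distance of any of amplifier, mouse, coupler from where it was at the start of the episode above 0.02 m).
It fails at once if a bystander is knocked over (leans more than 0.5 rad) (angle between any of amplifier, mouse, coupler's own z axis and vertical above 0.5 rad).
It also fails if it takes over 51 s, if anything falls off the work surface, if the arm or the gripper's body presses on something with over 40 N, if the wrist force passes 120 N, or if a joint passes its speed limit or range.

## Working session

There is one attempt and no reset: what is moved stays moved. The work goes in short steps, Python scripts to look and compute and a shell command to move; the robot and the scene stay as the last step left them, time stands still between calls to the robot, and variables do not carry over. Pictures are saved under pics/ and viewed, at most 10 in all, crops included, and the job is handed in when it is done.

```bash
mkdir -p pics
cat > h.py <<'E'
from plant import *
import numpy as np, cv2
def ray(c,px):
    K=np.array(c["intrinsics"]);P=np.array(c["pose"])
    d=P[:3,:3]@np.linalg.inv(K)@np.array([px[0],px[1],1.]);return P[:3,3],d/np.linalg.norm(d)
def tri(rs):
    A=np.zeros((3,3));b=np.zeros(3)
    for o,d in rs:
        M=np.eye(3)-np.outer(d,d);A+=M;b+=M@o
    p=np.linalg.solve(A,b)
    return p,[np.linalg.norm((np.eye(3)-np.outer(d,d))@(p-o)) for o,d in rs]
def atz(c,px,z):
    o,d=ray(c,px);return o+d*(z-o[2])/d[2]
E
python3 - <<'E'
from h import *
s=capture("scene");t=capture("top")
im=np.hstack([s["color"],t["color"]])[:,:,::-1]
cv2.imwrite("pics/a.png",cv2.resize(im,(800,300)))
cv2.imwrite("pics/top.png",cv2.resize(t["color"][:,:,::-1],(800,600)))
for n in ["case","latch_pivot","latch_post","lid_hinge","lid_bar","amplifier","mouse","coupler"]:
    a=tip_of(s,n);b=tip_of(t,n)
    print(n,[(np.round(x["centre"]),round(x["conf"],2)) for x in a[:2]],[(np.round(x["centre"]),round(x["conf"],2)) for x in b[:2]])
    if a and b:
        p,e=tri([ray(s,a[0]["centre"]),ray(t,b[0]["centre"])]);print("   ",p.round(1),np.round(e,1))
print(get_obs())
E
```

```text
case [(array([265., 228.]), 0.74)] [(array([241., 184.]), 0.58)]
    [556.8  32.8 -13.7] [0.3 0.3]
latch_pivot [(array([296., 223.]), 0.72)] [(array([200., 176.]), 0.64), (array([223., 174.]), 0.64)]
    [567.4 158.8  84.4] [2.5 2.5]
latch_post [(array([278., 206.]), 0.49), (array([267., 226.]), 0.34)] [(array([225., 178.]), 0.49), (array([124., 201.]), 0.34)]
    [559.9  80.9  98.7] [0.5 0.5]
lid_hinge [(array([252., 219.]), 0.7)] [(array([237., 159.]), 0.82)]
    [627.4  44.9  69.8] [1.7 1.7]
lid_bar [(array([278., 191.]), 0.92)] []
amplifier [(array([208., 161.]), 0.65)] [(array([370., 229.]), 0.82)]
    [ 413.2 -395.9  -10.3] [4.2 4.2]
mouse [(array([154., 181.]), 0.86)] [(array([376., 164.]), 0.67)]
    [ 637.8 -421.4   -7.5] [4.9 4.9]
coupler [(array([393., 274.]), 0.91)] [(array([124., 201.]), 0.83)]
    [484.  423.4   6.4] [3.8 3.8]
{'time': 0.9, 'joint_positions': array([ 9.98005581e-01,  3.41972341e-01,  1.52409486e+00, -1.50199909e-05,
        1.27543034e+00, -1.45977515e-01]), 'dq': array([-0.00089976, -0.00083459, -0.000816  ,  0.00031233, -0.00116758,
        0.00080168]), 'tau': array([-1.45746901e-03, -4.31126797e+01, -2.44479972e+01,  7.15515297e-02,
        4.82406712e-02,  9.98651956e-06]), 'tool_pos': array([217.30323046, 477.91075987, 404.75667069]), 'tcp_rot': array([3.14150064e+00, 2.80530872e-05, 2.71478379e+00]), 'contact_force': array([0.41150192, 0.90591572, 0.48893734]), 'moment': array([-0.01158427,  0.01469755,  0.01521383]), 'finger_force': 0.0, 'grip_width': 91.73620681749529}
```

View pics/a.png

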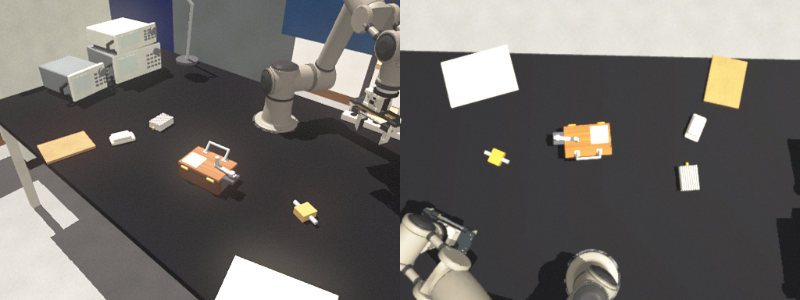

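View pics/top.png

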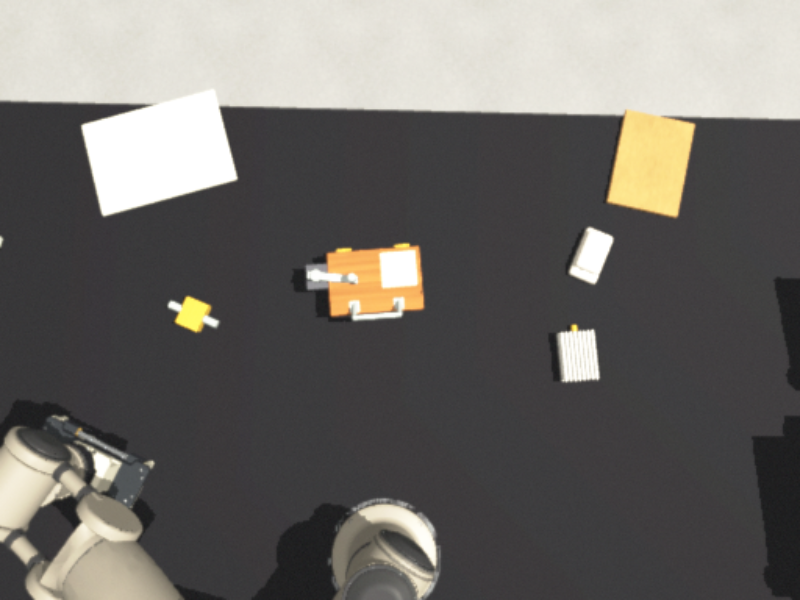

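The top view shows the case, yawed slightly, around (375,281) of 800x600. The pivot is at (317,276), the post at (352,279) and the handle bar from (353,317) to (402,315). The coupler is well to the left, and the amplifier and mouse are to the right. Next I fit the case pose from both views.

```bash
cat > fit.py <<'E'
from h import *
from scipy.optimize import least_squares
M={"latch_pivot":(15,118,77),"latch_post":(15,43,107),"lid_hinge":(62.5,0,60),"lid_bar":(-77.5,0,105)}
s=capture("scene");t=capture("top")
obs=[]
for n in M:
    for c,k in((s,"s"),(t,"t")):
        r=tip_of(c,n)
        if r: obs.append((n,k,c,np.array(r[0]["centre"])))
m=trace(t,"lid_bar");print([(x["rect"],x["conf"]) for x in look_for(t,"lid_bar")[:2]])
obs.append(("lid_bar","t",t,np.array([242,202.])))
def W(p,q):
    c,sn=np.cos(p[2]),np.sin(p[2]);return np.array([p[0]+c*q[0]-sn*q[1],p[1]+sn*q[0]+c*q[1],q[2]])
def proj(c,w):
    v=np.linalg.inv(np.array(c["pose"]))@np.append(w,1);u=np.array(c["intrinsics"])@v[:3];return u[:2]/u[2]
f=lambda p:np.concatenate([proj(c,W(p,M[n]))-px for n,k,c,px in obs])
r=least_squares(f,[556,33,.05],loss="soft_l1",x_scale=[10,10,.1])
print(r.x,r.x[2]*57.3)
for (n,k,c,px),e in zip(obs,f(r.x).reshape(-1,2)): print(n,k,px.round(1),e.round(1))
for n in M:
    rs=[ray(c,px) for a,k,c,px in obs if a==n]
    print(n,W(r.x,M[n]).round(1),tri(rs)[0].round(1) if len(rs)>1 else "")
# check model corners against top picture
im=cv2.resize(t["color"][:,:,::-1],None,fx=4,fy=4,interpolation=cv2.INTER_CUBIC)
for q in [(-67.5,-95,72.5),(-67.5,95,72.5),(62.5,95,72.5),(62.5,-95,72.5),(15,118,85),(15,43,119),(-77.5,-45,110),(-77.5,45,110)]:
    u=proj(t,W(r.x,q))*4; cv2.drawMarker(im,tuple(int(v) for v in u),(255,0,0),0,14,2)
a=im[560:900,700:1160]
im=cv2.resize(s["color"][:,:,::-1],None,fx=4,fy=4,interpolation=cv2.INTER_CUBIC)
for q in [(-67.5,-95,72.5),(-67.5,95,72.5),(62.5,95,72.5),(62.5,-95,72.5),(15,118,85),(15,43,119),(-77.5,-45,110),(-77.5,45,110)]:
    u=proj(s,W(r.x,q))*4; cv2.drawMarker(im,tuple(int(v) for v in u),(255,0,0),0,14,2)
b=im[680:1020,900:1240]
cv2.imwrite("pics/fit.png",np.hstack([a,b]))
E
python3 fit.py
```

```text
[([242.6, 182.8, 64.5, 46.1], 0.93)]
[5.64101809e+02 3.80461159e+01 1.78825272e-01] 10.246688065001285
latch_pivot s [297.1 228. ] [ 1.2 -4.9]
latch_post s [277.5 208.2] [-1.6 -2.2]
latch_post t [223.9 177.1] [ 0. -3.]
lid_hinge s [255.1 223.8] [-0.7 -1.6]
lid_hinge t [237.5 158. ] [-1.4  1.7]
lid_bar s [278.3 192.3] [ 0.5 -5.8]
lid_bar t [367.1 233.4] [-125.1  -32. ]
lid_bar t [242. 202.] [-0.  -0.6]
latch_pivot [557.9 156.8  77. ] 
latch_post [571.2  83.  107. ] [563.6  83.5  94.8]
lid_hinge [625.6  49.2  60. ] [628.9  48.7  56.4]
lid_bar [487.8  24.3 105. ] [ 437.  -117.7   89.4]
```

View pics/fit.png

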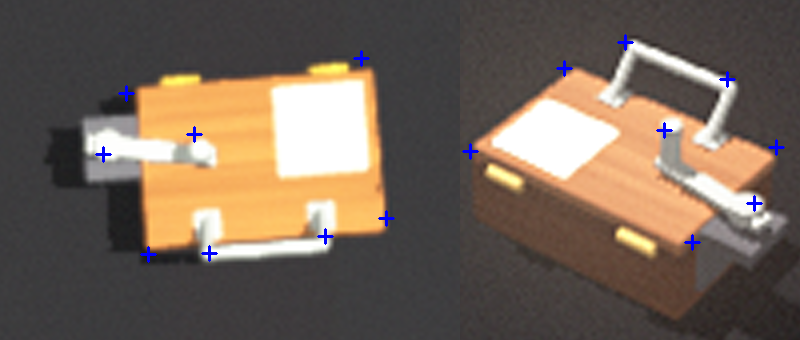

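The blue marks are off because of an outlier from the detector: the top-view `lid_bar` landed on the amplifier. I refit using corners read from this picture, with the latch angle left free.

```bash
cat > fit2.py <<'E'
from h import *
from scipy.optimize import least_squares
s=capture("scene");t=capture("top")
Q=[(62.5,95,72.5),(62.5,-95,72.5),(-67.5,95,72.5),(-67.5,-95,72.5),(-77.5,45,105),(-77.5,-45,105),(15,118,85),"post"]
T=[(137,88),(373,70),(147,250),(386,230),(206,257),(326,246),(103,146),(201,152)]
S=[(685,243),(473,152),(778,150),(575,70),(735,83),(630,45),(752,203),(671,127)]
def W(p,q):
    if q=="post": q=(15-75*np.sin(p[3]),118-75*np.cos(p[3]),117)
    c,sn=np.cos(p[2]),np.sin(p[2]);return np.array([p[0]+c*q[0]-sn*q[1],p[1]+sn*q[0]+c*q[1],q[2]])
def proj(c,w):
    v=np.linalg.inv(np.array(c["pose"]))@np.append(w,1);u=np.array(c["intrinsics"])@v[:3];return u[:2]/u[2]
obs=[(q,t,(np.array(a)+(700,560))/4) for q,a in zip(Q,T)]+[(q,s,(np.array(a)+(440,680))/4) for q,a in zip(Q,S)]
f=lambda p:np.concatenate([proj(c,W(p,q))-px for q,c,px in obs])
r=least_squares(f,[556,33,.05,.1],loss="soft_l1",x_scale=[10,10,.1,.1])
print(r.x.round(3));print(f(r.x).reshape(-1,2).round(1).tolist())
for i,q in enumerate(Q): print(q,W(r.x,q).round(1),tri([ray(t,obs[i][2]),ray(s,obs[i+8][2])])[0].round(1))
E
python3 fit2.py
```

```text
[5.61002e+02 3.57850e+01 1.18000e-01 1.56000e-01]
[[-1.1, 0.6], [-0.9, -0.3], [-0.4, 0.5], [-0.3, 0.1], [0.2, -0.3], [-0.8, -0.2], [0.9, 0.9], [-0.7, -0.5], [-0.3, -0.4], [-0.3, -2.3], [-0.1, -0.1], [-0.5, -1.5], [-1.1, 0.6], [0.6, 0.2], [-1.0, 0.5], [0.1, -0.8]]
(62.5, 95, 72.5) [611.9 137.5  72.5] [612.6 136.3  70.8]
(62.5, -95, 72.5) [634.2 -51.2  72.5] [633.9 -52.9  63.1]
(-67.5, 95, 72.5) [482.8 122.2  72.5] [483.7 121.9  72.7]
(-67.5, -95, 72.5) [505.1 -66.5  72.5] [505.  -66.4  66.6]
(-77.5, 45, 105) [478.7  71.4 105. ] [477.   72.6 107. ]
(-77.5, -45, 105) [489.3 -18.  105. ] [489.  -20.6 104.2]
(15, 118, 85) [562.  154.7  85. ] [563.5 157.8  89.6]
post [559.2  79.8 117. ] [558.2  78.3 112.6]
```

```bash
cat > go.py <<'E'
# python3 go.py case_x case_y grasp_z -> shift needed in tool axes (mm) and spin
from h import *
import sys
C=(561.0,35.8,.118)
def need(q,o=None):
    o=o or get_obs();c,s=np.cos(C[2]),np.sin(C[2])
    w=np.array([C[0]+c*q[0]-s*q[1],C[1]+s*q[0]+c*q[1],q[2]+159])
    d=w-o["tool_pos"];y=o["tcp_rot"][2];
    return np.round([np.cos(y)*d[0]+np.sin(y)*d[1],np.sin(y)*d[0]-np.cos(y)*d[1],-d[2],1000*(y-(np.pi/2+C[2]))],1)
if __name__=="__main__": print(need([float(v) for v in sys.argv[1:4]]))
E
python3 -m inch '[[-0.476,-0.221,0.076,1.026,0.6],[-0.476,-0.221,0.076,1.026,0.6],[-0.476,-0.221,0.076,1.026,0.6],[-0.476,-0.221,0.076,1.026,0.6],[-0.476,-0.221,0.076,1.026,0.6],[-0.476,-0.221,0.076,1.026,0.6],[-0.476,-0.221,0.076,1.026,0.6],[-0.476,-0.221,0.076,1.026,0.6]]'; python3 go.py 3.4 43.9 170
```

```text
time: 2.27
tool_pos: [433.1, 225.8, 356.9]
tcp_rot: [3.141, -0.0, 1.709]
contact_force: [0.6, 1.3, 0.0]
grip_width: 55.2
finger_force: 0.0
[-162.   104.8   27.9   19.8]
```

```bash
python3 -m inch '[[-0.162,0.105,0.028,0.02,0.6],[-0.162,0.105,0.028,0.02,0.6],[-0.162,0.105,0.028,0.02,0.6],[-0.162,0.105,0.028,0.02,0.6],[-0.162,0.105,0.028,0.02,0.6],[-0.162,0.105,0.028,0.02,0.6],[-0.162,0.105,0.028,0.02,0.6]]'; python3 go.py 3.4 43.9 108
python3 - <<'E'
from h import *
s=capture("scene");cv2.imwrite("pics/b.png",cv2.resize(s["color"][110:290,180:400,::-1],(733,600),interpolation=cv2.INTER_CUBIC))
E
```

```text
time: 2.85
tool_pos: [559.9, 81.0, 328.2]
tcp_rot: [-3.14, -0.0, 1.692]
contact_force: [0.2, -0.5, -0.3]
grip_width: 55.4
finger_force: 0.0
[-1.2 -0.8 61.2  3.2]
```

View pics/b.png

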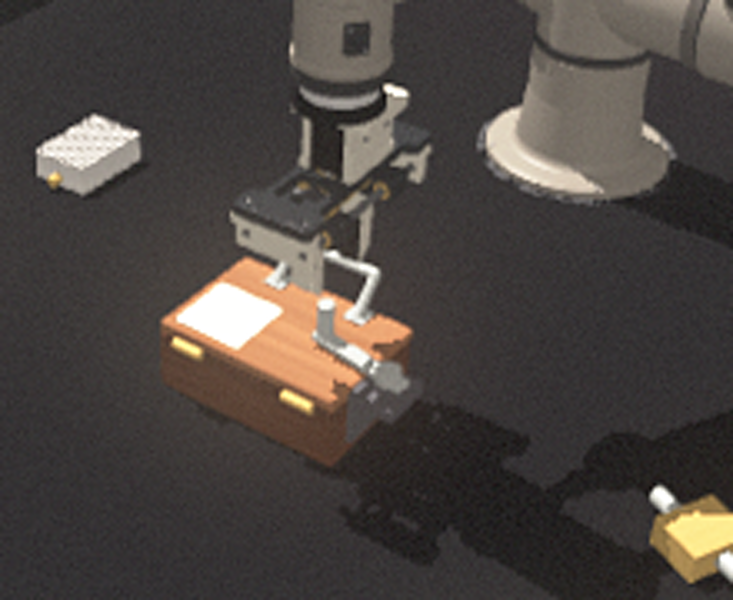

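The two fingers sit above the post, which is at (326,305), and clear of the handle. I'll descend and close.

```bash
python3 -m inch '[[-0.001,-0.001,0.02,0.003,0.6],[-0.001,-0.001,0.04,0.003,0.6],[-0.001,-0.001,0.05,0.003,0.6],[-0.001,-0.001,0.06,0.003,0.6],[-0.001,-0.001,0.06,0.003,0.6],[-0.001,-0.001,0.06,0.003,0.6]]'; python3 go.py 3.4 43.9 108
python3 -m inch '[[0,0,0,0,0.4],[0,0,0,0,0.25],[0,0,0,0,0.1],[0,0,0,0,0.1],[0,0,0,0,0.1],[0,0,0,0,0.1]]'
```

```text
time: 3.4
tool_pos: [558.4, 81.8, 269.2]
tcp_rot: [-3.142, -0.0, 1.693]
contact_force: [1.2, -0.0, -0.3]
grip_width: 55.4
finger_force: 0.0
[-2.1  0.6  2.2  3.9]
time: 3.9
tool_pos: [558.5, 81.2, 269.1]
tcp_rot: [3.141, -0.0, 1.692]
contact_force: [0.0, 0.3, 0.4]
grip_width: 19.7
finger_force: 0.0
```

```bash
python3 -m inch '[[0,0,0,0,0.05],[0,0,0,0,0.05],[0,0,0,0,0.05],[0,0,0,0,0.05]]'
```

```text
time: 4.23
tool_pos: [558.6, 81.2, 269.1]
tcp_rot: [3.141, -0.0, 1.692]
contact_force: [1.0, 0.2, 1.9]
grip_width: 15.2
finger_force: 30.0
```

```bash
python3 -m inch '[[0.0026,-0.0109,0,0,0.05],[0.0068,-0.0213,0,0,0.05],[0.0126,-0.031,0,0,0.05],[0.0197,-0.0397,0,0,0.05],[0.028,-0.0473,0,0,0.05],[0.0374,-0.0535,0,0,0.05],[0.0476,-0.0582,0,0,0.05],[0.0583,-0.0614,0,0,0.05]]'; python3 go.py -59.9 120.2 110
```

```text
time: 4.9
tool_pos: [492.0, 131.7, 269.4]
tcp_rot: [3.135, 0.001, 1.691]
contact_force: [12.2, -1.9, -8.5]
grip_width: 15.0
finger_force: 30.0
[16.9 -2.7  0.4  1.8]
```

```bash
python3 -m inch '[[0.0104,0,0,0,0.05],[0.0216,0,0,0,0.05],[0.026,0.001,0,0,0.05],[0.026,0.001,0,0,0.05],[0.026,0.001,0,0,0.05]]'; python3 go.py -59.9 120.2 110
python3 - <<'E'
from h import *
s=capture("scene");t=capture("top");z=lambda a,w:cv2.resize(a[:,:,::-1],(w,400),interpolation=cv2.INTER_CUBIC)
cv2.imwrite("pics/c.png",np.hstack([z(s["color"][150:290,220:360],400),z(t["color"][130:270,170:310],400)]))
E
```

```text
time: 5.32
tool_pos: [489.5, 157.9, 269.3]
tcp_rot: [3.137, -0.0, 1.692]
contact_force: [5.4, 0.3, -2.6]
grip_width: 15.4
finger_force: 30.0
[-9.5 -3.3  0.3  3.4]
```

View pics/c.png

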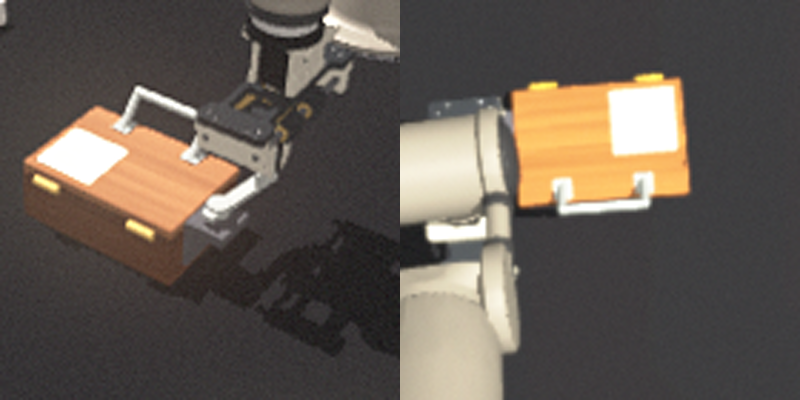

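The lever now points to the front, clear of the lid, at about 1.73 rad. I'll release it and rise.

```bash
python3 -m inch '[[0,0,0,0,0.4],[0,0,0,0,0.4],[0,0,0,0,0.4],[0,0,0,0,0.4],[0,0,-0.02,0,0.4],[0,0,-0.05,0,0.4],[0,0,-0.06,0,0.4],[0,0,-0.06,0,0.5]]'; python3 go.py -77.5 0 170
```

```text
time: 6.08
tool_pos: [488.9, 157.8, 331.5]
tcp_rot: [3.136, -0.0, 1.692]
contact_force: [0.4, 0.1, 0.0]
grip_width: 39.6
finger_force: 0.0
[-129.5  -20.6    2.5    3.1]
```

```bash
python3 -m inch '[[-0.04,-0.005,0,0.003,0.5],[-0.08,-0.015,0,0.003,0.5],[-0.13,-0.02,0.002,0.003,0.5],[-0.13,-0.02,0.002,0.003,0.5],[-0.13,-0.02,0.002,0.003,0.5],[-0.13,-0.02,0.002,0.003,0.5]]'; python3 go.py -77.5 0 106
python3 - <<'E'
from h import *
s=capture("scene");t=capture("top");z=lambda a,w:cv2.resize(a[:,:,::-1],(w,400),interpolation=cv2.INTER_CUBIC)
cv2.imwrite("pics/d.png",np.hstack([z(s["color"][150:290,220:360],400),z(t["color"][130:270,170:310],400)]))
E
```

```text
time: 6.58
tool_pos: [484.0, 26.1, 326.0]
tcp_rot: [-3.14, -0.001, 1.687]
contact_force: [-0.5, 0.6, -0.9]
grip_width: 45.9
finger_force: 0.0
[ 0.6  0.1 61.  -1.9]
```

View pics/d.png

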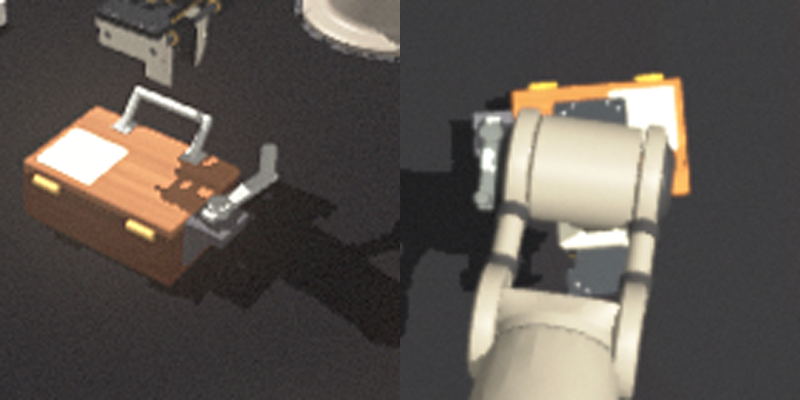

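The latch is clear and stays put, and the gripper is above the handle bar, which runs from (135,90) to (212,120). I'll descend and grip.

```bash
python3 -m inch '[[0,0,0.02,0,0.5],[0,0,0.04,0,0.5],[0,0,0.053,0,0.5],[0,0,0.061,0,0.5],[0,0,0.061,0,0.5],[0,0,0.061,0,0.2],[0,0,0.061,0,0.02],[0,0,0.061,0,0.02]]'
python3 -m inch '[[0,0,0,0,0.02],[0,0,0,0,0.02],[0,0,0,0,0.02],[0,0,0,0,0.02],[0,0,0,0,0.02],[0,0,0,0,0.02]]';python3 go.py -77.5 0 105
```

```text
time: 7.35
tool_pos: [484.5, 26.4, 266.8]
tcp_rot: [3.14, 0.0, 1.689]
contact_force: [0.3, -1.2, 0.3]
grip_width: 30.5
finger_force: 0.0
time: 7.85
tool_pos: [485.0, 26.2, 266.5]
tcp_rot: [3.138, 0.0, 1.688]
contact_force: [4.6, 2.5, -0.6]
grip_width: 9.0
finger_force: 30.0
[ 0.6 -0.9  2.5 -0.5]
```

```bash
python3 -c "
from math import *
for k in range(0,3):
  b=[0,.6,1.2][k]
  f=lambda t:(-140*cos(t)+45*sin(t),140*sin(t)+45*cos(t))
  for i in range(1,9):
    t=b+.075*i; print(round(t,3),round(f(t)[0]-f(b)[0],1),round(-(f(t)[1]-f(b)[1]),1))"
```

```text
0.075 3.8 -10.4
0.15 8.3 -20.4
0.225 13.6 -30.1
0.3 19.6 -39.4
0.375 26.2 -48.2
0.45 33.5 -56.4
0.525 41.4 -64.1
0.6 49.9 -71.2
0.675 9.0 -6.4
0.75 18.4 -12.2
0.825 28.2 -17.2
0.9 38.4 -21.4
0.975 48.8 -24.9
1.05 59.5 -27.6
1.125 70.4 -29.5
1.2 81.3 -30.6
1.275 11.0 -0.2
1.35 22.0 0.3
1.425 33.0 1.7
1.5 43.8 4.0
1.575 54.4 7.0
1.65 64.7 10.8
1.725 74.8 15.4
1.8 84.4 20.7
```

```bash
python3 -m inch '[[0,0.0038,-0.0104,0,0.02],[0,0.0083,-0.0204,0,0.02],[0,0.0136,-0.0301,0,0.02],[0,0.0196,-0.0394,0,0.02],[0,0.0262,-0.0482,0,0.02],[0,0.0335,-0.0564,0,0.02],[0,0.0414,-0.0641,0,0.02],[0,0.0499,-0.0712,0,0.02]]';python3 go.py -27.6 0 178.7
```

```text
time: 8.52
tool_pos: [532.4, 31.4, 336.5]
tcp_rot: [-3.134, 0.001, 1.689]
contact_force: [-7.2, -4.7, 1.2]
grip_width: 8.8
finger_force: 30.0
[ 1.   1.4 -1.2  0. ]
```

```bash
python3 -m inch '[[0,0.009,-0.0064,0,0.02],[0,0.0184,-0.0122,0,0.02],[0,0.0282,-0.0172,0,0.02],[0,0.0384,-0.0214,0,0.02],[0,0.0488,-0.0249,0,0.02],[0,0.0595,-0.0276,0,0.02],[0,0.0704,-0.0295,0,0.02],[0,0.0813,-0.0306,0,0.02]]';python3 go.py 53.7 0 209.3
python3 - <<'E'
from h import *
s=capture("scene");t=capture("top");z=lambda a,w:cv2.resize(a[:,:,::-1],(w,400),interpolation=cv2.INTER_CUBIC)
cv2.imwrite("pics/e.png",np.hstack([z(s["color"][130:270,200:340],400),z(t["color"][130:270,170:310],400)]))
E
```

```text
time: 9.18
tool_pos: [614.1, 40.4, 368.7]
tcp_rot: [-3.139, 0.003, 1.688]
contact_force: [-3.8, -4.8, 3.1]
grip_width: 9.5
finger_force: 30.0
[ 1.7  0.4  0.4 -0.7]
```

View pics/e.png

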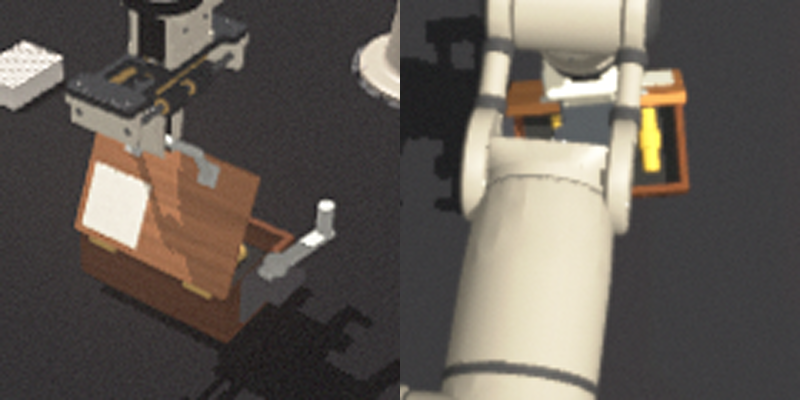

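The lid is at about 1.2 rad and still gripped, with the latch clear. I'll go on to the stop.

```bash
python3 -m inch '[[0,0.011,-0.0002,0,0.02],[0,0.022,0.0003,0,0.02],[0,0.033,0.0017,0,0.02],[0,0.0438,0.004,0,0.02],[0,0.0544,0.007,0,0.02],[0,0.0647,0.0108,0,0.02],[0,0.071,0.0136,0,0.02],[0,0.071,0.0136,0,0.02]]'
python3 -m inch '[[0,0,0,0,0.02],[0,0,0,0,0.02],[0,0,0,0,0.02]]';python3 go.py 123.8 0 196
```

```text
time: 9.95
tool_pos: [685.8, 48.2, 353.6]
tcp_rot: [-3.141, 0.003, 1.687]
contact_force: [3.7, -6.5, 0.9]
grip_width: 8.9
finger_force: 30.0
time: 10.2
tool_pos: [685.2, 48.1, 353.9]
tcp_rot: [-3.141, 0.003, 1.687]
contact_force: [3.4, -6.6, -0.3]
grip_width: 8.6
finger_force: 30.0
[ 2.4 -1.  -1.1 -1.5]
```

```bash
python3 -m inch '[[0,0,0,0,0.15],[0,0,0,0,0.22],[0,0,0,0,0.22],[0,0,0,0,0.22],[0,0,-0.01,0,0.22],[0,0,-0.03,0,0.22],[0,0,-0.06,0,0.22],[0,0,-0.08,0,0.22]]'
python3 -m inch '[[0,0,-0.03,0,0.22],[0,-0.03,-0.06,0,0.22],[0,-0.07,-0.06,0,0.22],[0,-0.11,-0.06,0,0.22],[0,-0.15,-0.06,0,0.22],[0,-0.15,-0.06,0,0.22],[0,-0.15,-0.06,0,0.22],[0,-0.15,-0.06,0,0.22]]'
python3 - <<'E'
from h import *
s=capture("scene");t=capture("top");z=lambda a,w:cv2.resize(a[:,:,::-1],(w,400),interpolation=cv2.INTER_CUBIC)
cv2.imwrite("pics/f.png",np.hstack([z(s["color"][130:270,200:340],400),z(t["color"][130:270,170:310],400)]))
E
```

```text
time: 10.87
tool_pos: [684.8, 50.2, 437.4]
tcp_rot: [3.139, 0.0, 1.689]
contact_force: [1.5, 0.7, 0.4]
grip_width: 20.1
finger_force: 0.0
time: 11.53
tool_pos: [536.2, 32.4, 495.6]
tcp_rot: [3.139, 0.0, 1.689]
contact_force: [0.0, -0.3, -0.4]
grip_width: 19.9
finger_force: 0.0
```

View pics/f.png

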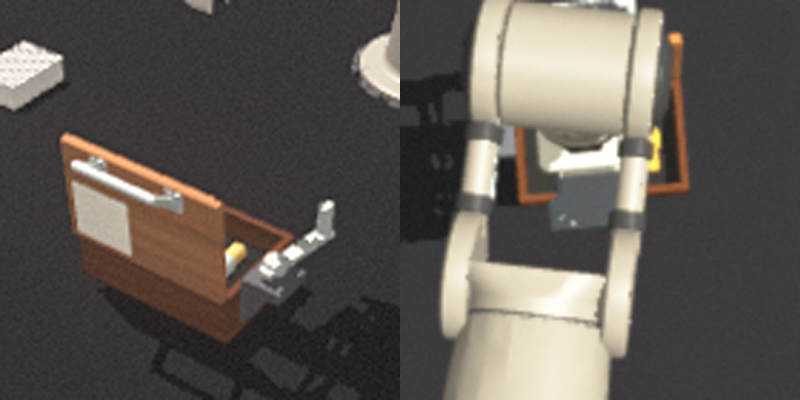

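The lid stands open past upright, the latch is clear and the arm is free. I'll check the lid angle in the scene picture.

Run:
```python
from h import *
s=capture("scene");C=(561.,35.8,.118)
print([ (x["centre"],x["conf"]) for x in tip_of(s,"lid_bar")[:1]])
def pr(t,l,y):
    x=62.5+l[0]*np.cos(t)+l[1]*np.sin(t);z=60-l[0]*np.sin(t)+l[1]*np.cos(t)
    c,sn=np.cos(C[2]),np.sin(C[2]);v=np.linalg.inv(np.array(s["pose"]))@np.array([C[0]+c*x-sn*y,C[1]+sn*x+c*y,z,1])
    u=np.array(s["intrinsics"])@v[:3];return ((u[:2]/u[2]-(200,130))/.35).round(0)
for t in (1.4,1.5,1.6,1.65,1.7): print(t,pr(t,(-140,45),45),pr(t,(-140,45),0),pr(t,(-140,45),-45),pr(t,(-130,12.5),95),pr(t,(-130,12.5),-95))
```

```text
[([237.3, 196.3], 0.67)]
1.4 [180. 168.] [141. 152.] [103. 136.] [243. 185.] [ 83. 119.]
1.5 [171. 178.] [132. 161.] [ 94. 145.] [235. 191.] [ 75. 124.]
1.6 [162. 189.] [123. 172.] [ 85. 155.] [227. 199.] [ 66. 131.]
1.65 [158. 195.] [118. 177.] [ 80. 161.] [223. 203.] [ 62. 134.]
1.7 [153. 201.] [114. 183.] [ 76. 167.] [219. 208.] [ 58. 138.]
```

```bash
python3 -c "
from plant import *
print(close_job())"
```

```text
the job is handed in; nothing more can be done
None
```

The latch is swung clear at about 1.73 rad and the lid stands open at its stop at about 1.69 rad. Both angles are estimates from the tool position and pictures. The arm is withdrawn, no bystander was approached, and the job was handed in at about 12 s; no verdict came back.

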